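# Turn the pedestal bracket over for marking

### The arm

A 6-joint arm with a two-finger parallel gripper is mounted at the origin on a cart in front of the work surface, level with it; the furniture and walls round the work are solid. World frame = base frame: x ahead of the robot, y to its left, z up, the work surface at z = 0. Lengths are in m, angles in rad, forces in N, time in s.
With the tool pointing down it reaches from about 0.3 to 0.825 m from the base axis. Payload 5.4 kg.
Tool frame: the origin (TCP) lies between the finger pads; the fingertips stand 11 mm ahead of it and the grasp point (between the pads) lies 8 mm behind it; z points along the fingers, y is the line along which they close (so a half turn about z gives the same grasp; the last joint's range is limited). The gripper opens to 92 mm and grips with 3 to 60 N. Pads are 20 mm wide; open, the fingers measure 128 mm over their backs; the gripper's body (75 mm by 189 mm) begins 69 mm behind the grasp point.
Start: joints at [0.982, 0.158, 1.597, -0, 1.386, -0.21], TCP at [0.213, 0.534, 0.226] pointing down, gripper open.
Joint ranges: [-2.91, 2.91], [-0.94, 2.29], [0.18, 2.7], [-1.29, 4.43], [0.17, 2.64], [-3, 3]. Speed limits (rad/s): [2.57, 2.57, 3.14, 3.14, 3.14, 3.14].

### API

Orientations are given as a rotation vector (axis times angle).
In Python, from station import read_state, snapshot, camera_params, hand_in gives the robot as it stands.
- The arm moves only by the tool drive_tool, never from a script. Its argument "moves" is a list of rows, each a list of 7 numbers: the shift along the tool's x, y, z in mm, then the turn, a rotation vector about the tool's x, y, z in degrees, then the opening, from -1 (shut) to 1 (fully open), so that 0 is half open. A call has 1 to 10 rows; each row shifts and turns the commanded pose from where the row before left it, along the tool's axes as they then stand; what a row does not reach is not made up. A row lasts 1/8 s, in which the tool goes at most 62.5 mm and 10.7 degrees, less where a joint would pass 70% of its speed; a pose out of reach is approached as far as the arm can. A call is refused whole if a number of a shift passes 62.5 or a number of a turn 10.7, either way. A call with a gripper value outside its range is refused whole. The fingers move at their own pace and stop on an object; "newtons" is the grip in N (left out, the last holds). Time passes only in rows, so rows that do not move let the fingers close. It gives the time, the measured TCP pose, the force, the opening and the grip force at its end, in the units of the state.
- read_state(): the state, without advancing time (a new reading comes with each control period).
- snapshot(name): name is "scene" or "top" or "wrist"; returns the picture (480x640x3 uint8, red, green, blue); there is no depth.
- camera_params(name): a dict with "camera_matrix" (3x3 intrinsics, pixels), "extrinsics" (4x4, takes a point from world to camera coordinates). Camera axes: x right, y down, z forward; pixel columns grow to the right and rows downward; lengths in m; the calibration is good to about 2 mm. A picture is of the moment at which its call begins: read the wrist's pose just before it. camera_params takes no time and is no camera call; for the wrist camera it gives the pose at the moment of the call.
- hand_in(): hands the job in; it is judged then, once.
The state is a dict: "time_s": time; "qpos": joint angles; "joint_velocities": joint speeds; "joint_torque": joint torques, N m; "tcp_pos": TCP position; "tool_rot": TCP orientation; "force": force on the tool from outside, world axes, zero at the start; "torque": the same for the moment, N m; "finger_gap": finger opening in m; "gripper_force": force on a finger pad.
Only numpy, scipy, OpenCV 4.12 (cv2) and the standard library are available. Lean on these libraries where they do the work, as an engineer would, in place of code of your own. Each camera call takes 0.05 s, during which the arm holds its last target. There are 200 camera calls.

### The job

Turn the aluminium pedestal bracket over so that its sole can be marked. Push it over onto its side without lifting it first, and let it lie there untouched for a moment. Then grip it afresh and stand it upside down, sole up, in the middle of the low steel marking plate with its long side parallel to the plate's, without disturbing the tape, adapter, coupling and gauge block.

Things in the scene. Friction and masses are not known exactly. Their poses are not given: they have to be found in the camera images.
- bracket: Loose aluminium bracket, 0.2-0.3 kg: base plate 72 x 40 x 8 mm (x, y, z), from its middle a solid stem 20 x 40 mm (x, y), 72 mm long; 80 mm overall. Origin: centre of the sole (flat underside, four dark holes). x: along the 72 mm; z: from sole to stem end, up at the start, when it stands on its sole on the table. Same either way round. Centre of mass on the axis, 34 mm from the sole.
- stem_end (a point): Centre of the stem's flat end face (20 x 40 mm), 80 mm from the sole; axes as the bracket's. Pushed along x near here the bracket tips over a 40 mm edge (1 to 2 N; falls by itself past about 47 degrees; slides if pushed lower than about 65 mm above the sole). On its side it rests on the plate's edge and the stem's end, z axis dipping about 20 degrees below level.
- marking_plate: Low rectangular steel plate fixed to the table, 84 x 64 x 10 mm (x, y, z), a small dark screw in each corner of its flat top. Origin: centre of its underside, on the table; x along the 84 mm side, z up.
- plate_top (a point): Centre of the top face of the marking plate, 10 mm above the table; same axes as the plate.
- tape: Bystander: roll of brown tape lying flat, 80 mm across, 20 mm high. Origin: centre of its underside.
- adapter: Bystander: black adapter box lying in front of the heap of others, 44 x 91 x 26 mm including its stub. Origin: centre of its underside, y along its length.
- coupling: Bystander: white turned coupling with a notched rim, standing upright by itself at the left, 33 mm across, 46 mm high. Origin: centre of its underside.
- gauge_block: Bystander: grey steel block 60 x 30 x 45 mm. Origin: centre of its underside, x along the 60 mm side.

How it is judged:
By the outcome, as a careful person would: the job done as asked, in the order asked, and still so for the second after the job is handed in, with the robot touching nothing.
It also fails if it takes over 48 s, if anything falls off the work surface, if the arm or the gripper's body presses on something with over 40 N, if the wrist force passes 120 N, or if a joint passes its speed limit or range.

## Working session

There is one attempt and no reset: what is moved stays moved. The work goes in short steps, Python scripts to look and compute and a tool call to move; the robot and the scene stay as the last step left them, time stands still between calls to the robot, and variables do not carry over. Pictures are saved under pics/ and viewed, at most 10 in all, crops included, and the job is handed in when it is done.

Besides the shell and the picture viewer there is one more tool, called after "Emit:" as name([rows], argument=value, ...), one row to a line, values as JSON. drive_tool: Moves the arm, as the interface text tells. Its arguments: {"type":"object","properties":{"moves":{"type":"array"},"newtons":{"type":"number"}},"required":["moves"]}

```bash
mkdir -p pics
python3 - <<'E'
from station import *
import cv2,numpy as np
s=read_state();print(s)
for n in("scene","top"):
    cv2.imwrite(f"pics/{n}0.png",snapshot(n)[:,:,::-1]);p=camera_params(n);print(n,np.round(p["camera_matrix"],1).tolist(),np.round(p["extrinsics"],4).tolist())
E
```

```text
{'time_s': 0.0, 'qpos': array([ 9.81894989e-01,  1.59042241e-01,  1.59819556e+00, -2.78497966e-05,
        1.38618987e+00, -2.10117660e-01]), 'joint_velocities': array([-0.00088241, -0.00059997, -0.00018786,  0.00010578, -0.00211135,
       -0.00030136]), 'joint_torque': array([ 1.19868113e-03, -3.85562575e+01, -3.22112811e+01,  7.00898515e-02,
        3.76889796e-02, -1.26089622e-04]), 'tcp_pos': array([0.2123308 , 0.53372339, 0.22464109]), 'tool_rot': array([-5.91303633e-01, -3.08474172e+00,  2.67159094e-03]), 'force': array([ 0.36120079, -0.25249477,  0.02532556]), 'torque': array([-0.02914692, -0.02110255, -0.00738117]), 'gripper_force': 0.0, 'finger_gap': 0.09198553645339201}
scene [[592.9, 0.0, 327.8], [0.0, 592.9, 241.6], [0.0, 0.0, 1.0]] [[0.6584, -0.7525, -0.0187, -0.2261], [-0.317, -0.2547, -0.9136, 0.3012], [0.6827, 0.6074, -0.4062, 0.4503], [0.0, 0.0, 0.0, 1.0]]
top [[455.3, 0.0, 315.1], [0.0, 455.3, 240.3], [0.0, 0.0, 1.0]] [[0.0229, -0.9995, 0.0236, 0.1764], [-0.9955, -0.025, -0.0918, 0.6073], [0.0923, -0.0214, -0.9955, 0.903], [0.0, 0.0, 0.0, 1.0]]
```

View pics/top0.png

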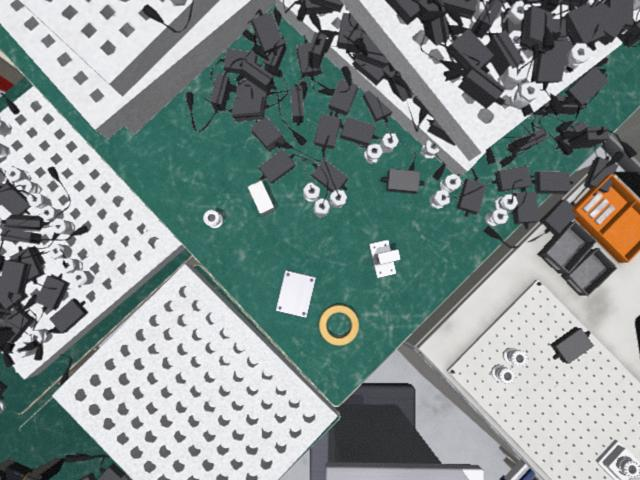

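View pics/scene0.png

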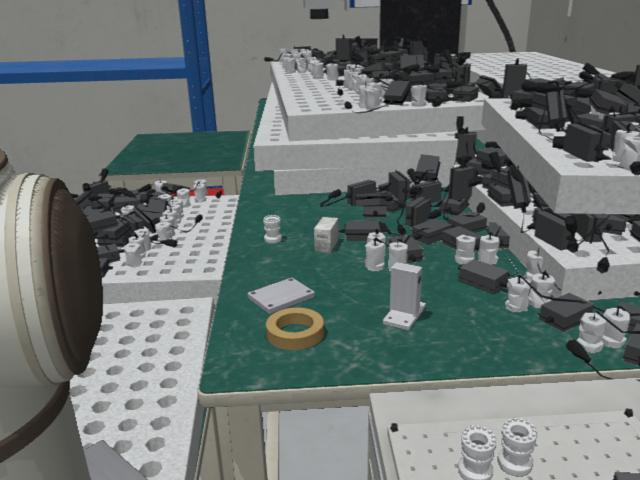

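The top view shows the bracket near (383,258), stem leaning right, with the marking plate at (296,293) and the tape at (339,326). The gauge block is at (261,197), the coupling at (213,218), and the adapter is probably the box at about (403,181) or (330,175). I need enlarged crops.

Run:
```python
import cv2
a=cv2.imread("pics/top0.png")
c=cv2.resize(a[228:348,268:418],None,fx=5,fy=5,interpolation=cv2.INTER_CUBIC)
cv2.imwrite("pics/c0.png",c)
```

```text
(no output)
```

View pics/c0.png

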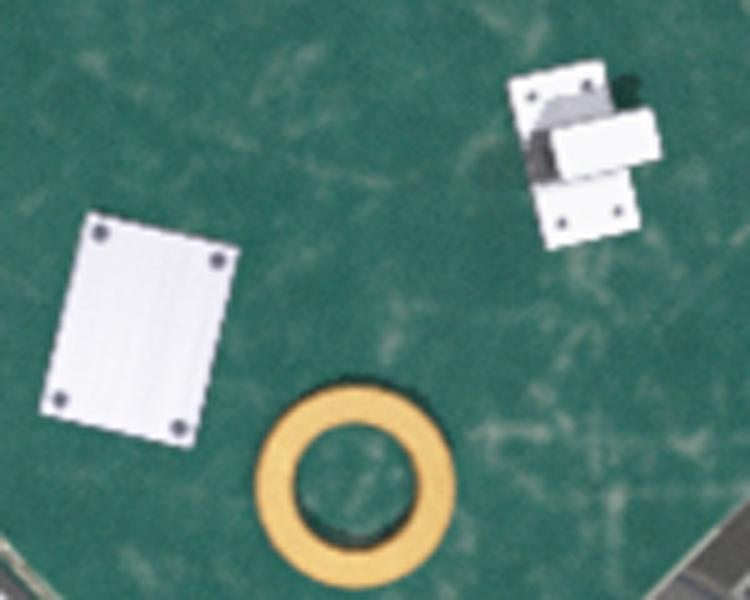

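The crop gives corners for three things:
- **Plate:** (90,212), (240,246), (192,447), (41,412).
- **Bracket base:** (508,78), (603,60), (640,230), (548,249).
- **Stem end:** (551,130), (653,108), (662,157), (560,181).

The tape centre is (355,485).

```bash
cat > h.py <<'E'
from station import *
import cv2,numpy as np
from scipy.spatial.transform import Rotation as R
def ray(name,uv,z):
    p=camera_params(name);K=p["camera_matrix"];E=p["extrinsics"];Rm=E[:3,:3];c=-Rm.T@E[:3,3]
    d=(np.c_[np.atleast_2d(uv),np.ones(len(np.atleast_2d(uv)))]@np.linalg.inv(K).T)@Rm
    return c+d*((z-c[2])/d[:,2])[:,None]
def crop(uv,f,x0,y0): return (np.array(uv,float)+.5)/f-.5+[x0,y0]
def st():
    s=read_state();print(round(s["time_s"],2),"tcp",np.round(s["tcp_pos"]*1000,1),"R",np.round(R.from_rotvec(s["tool_rot"]).as_matrix(),3).tolist(),"F",np.round(s["force"],1),"gap",round(s["finger_gap"]*1000,1),s["gripper_force"],"q",np.round(s["qpos"],2));return s
E
python3 - <<'E'
from h import *
for n,c,z in(("plate",[(90,212),(240,246),(192,447),(41,412)],.01),("base",[(508,78),(603,60),(640,230),(548,249)],.008),("stem",[(551,130),(653,108),(662,157),(560,181)],.08),("tape",[(355,485)],.02)):
    P=ray("top",crop(c,5,268,228),z)[:,:2]*1000;print(n,P.round(1).tolist(),P.mean(0).round(1))
    if len(P)>1:
        for i in range(4):
            d=P[(i+1)%4]-P[i];print(np.hypot(*d).round(1),np.degrees(np.arctan2(d[1],d[0])).round(1))
print(ray("top",[(259,196),(213,216),(403,181),(330,175),(278,165)],.03).round(3))
st()
E
```

```text
plate [[541.3, 249.9], [528.8, 187.8], [446.5, 205.5], [459.3, 267.5]] [494.  227.7]
63.4 -101.4
84.2 167.8
63.3 78.3
83.9 -12.1
base [[601.2, 77.6], [609.7, 37.9], [539.2, 21.9], [530.5, 60.1]] [570.2  49.4]
40.6 -77.9
72.2 -167.2
39.2 102.9
72.8 13.9
stem [[575.1, 70.9], [584.5, 31.6], [565.7, 28.0], [555.6, 67.3]] [570.2  49.5]
40.4 -76.5
19.1 -169.2
40.5 104.5
19.9 10.6
tape [[433.4, 139.3]] [433.4 139.3]
[[0.69  0.308 0.03 ]
 [0.647 0.399 0.03 ]
 [0.73  0.012 0.03 ]
 [0.738 0.163 0.03 ]
 [0.756 0.271 0.03 ]]
0.1 tcp [212.3 533.8 224.7] R [[-0.929, 0.37, -0.001], [0.37, 0.929, -0.001], [0.0, -0.002, -1.0]] F [-0.1 -0.2 -0. ] gap 92.1 0.0 q [ 0.98  0.16  1.6   0.    1.39 -0.21]
```

Emit:
drive_tool([
  [-50, -26.5, 0, 0, 0, 0, -1],
  [-50, -26.5, 0, 0, 0, 0, -1],
  [-50, -26.5, 0, 0, 0, 0, -1],
  [-50, -26.5, 0, 0, 0, 0, -1],
  [-50, -26.5, 0, 0, 0, 0, -1],
  [-50, -26.5, 0, 0, 0, 0, -1],
  [-50, -26.5, 0, 0, 0, 0, -1],
  [-50, -26.5, 0, 0, 0, 0, -1],
  [-50, -26.5, 0, 0, 0, 0, -1],
  [-50, -26.5, 0, 0, 0, 0, -1],
], newtons=20)

```text
time_s: 1.35
tcp_pos: [0.58, 0.1015, 0.2252]
tool_rot: [-0.592, -3.085, -0.0]
force: [0.5, 0.5, 0.0]
finger_gap: 0.0006
gripper_force: 0.0
```

Emit:
drive_tool([
  [0, 0, 0, 0, 0, -7, -1],
  [0, 0, 0, 0, 0, -7, -1],
  [0, 0, 0, 0, 0, -7, -1],
  [0, 0, 0, 0, 0, -7, -1],
  [0, 0, 0, 0, 0, -6.7, -1],
  [0, 0, 0, 0, 0, 0, -1],
  [0, 0, 0, 0, 0, 0, -1],
])

```text
time_s: 2.22
tcp_pos: [0.579, 0.1031, 0.2253]
tool_rot: [0.352, -3.121, -0.0]
force: [1.1, 0.2, -0.3]
finger_gap: 0.0006
gripper_force: 0.0
```

Run:
```python
from h import *
s=st();T=R.from_rotvec(s["tool_rot"]).as_matrix()
a=np.radians(13);t=np.array([570.2+46*np.cos(a),49.5+46*np.sin(a),150])
print(T.T@(t-s["tcp_pos"]*1000))
```

```text
2.23 tcp [579.  103.1 225.3] R [[-0.975, -0.223, -0.001], [-0.223, 0.975, 0.0], [0.001, 0.0, -1.0]] F [ 1.1  0.2 -0.3] gap 0.6 0.0 q [-0.03  0.19  1.56  0.    1.39 -1.82]
[-25.48278667 -50.19346326  75.25962158]
```

Emit:
drive_tool([
  [-13, -25, 0, 0, 0, 0, -1],
  [-13, -25, 0, 0, 0, 0, -1],
  [0, 0, 40, 0, 0, 0, -1],
  [0, 0, 40, 0, 0, 0, -1],
  [0, 0, 40, 0, 0, 0, -1],
  [0, 0, 23, 0, 0, 0, -1],
  [0, 0, 0, 0, 0, 0, -1],
  [0, 0, 0, 0, 0, 0, -1],
])

```text
time_s: 3.22
tcp_pos: [0.6167, 0.0602, 0.0839]
tool_rot: [-0.355, 3.12, -0.001]
force: [0.9, 0.3, 0.2]
finger_gap: 0.0003
gripper_force: 0.0
```

Run:
```python
from h import *
s=st();a=snapshot("wrist");cv2.imwrite("pics/w1.png",a[:,:,::-1])
T=R.from_rotvec(s["tool_rot"]).as_matrix()
print(T.T@(np.array([570.2,49.5,82])-s["tcp_pos"]*1000))
print(np.round(camera_params("wrist")["extrinsics"],3))
```

```text
3.23 tcp [616.7  60.2  83.9] R [[-0.974, -0.224, 0.002], [-0.224, 0.974, -0.0], [-0.002, -0.001, -1.0]] F [0.9 0.3 0.2] gap 0.3 0.0 q [-0.1   0.41  1.58  0.    1.15 -1.89]
[4.77073246e+01 1.97351343e-02 1.85322530e+00]
[[-0.224  0.974 -0.001  0.079]
 [ 0.94   0.217  0.263 -0.586]
 [ 0.256  0.058 -0.965  0.092]
 [ 0.     0.     0.     1.   ]]
```

View pics/w1.png

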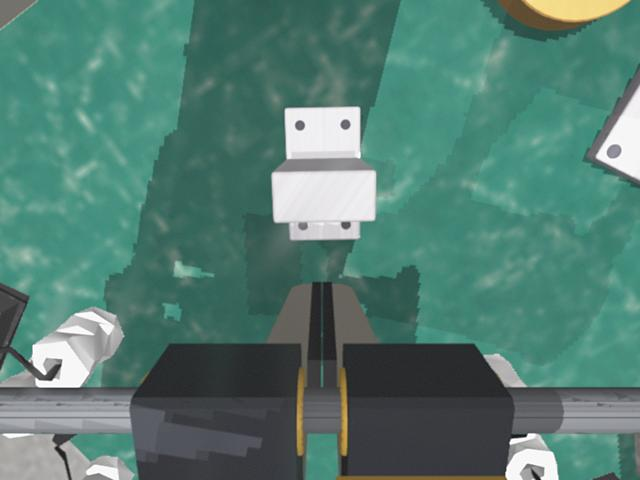

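The wrist view shows the stem end centred at column 324, straight ahead of the closed fingers at column 322. The path is free, so I push.

Emit:
drive_tool([
  [8, 0, 1, 0, 0, 0, -1],
  [8, 0, 1, 0, 0, 0, -1],
  [6, 0, 0, 0, 0, 0, -1],
  [5, 0, 0, 0, 0, 0, -1],
  [5, 0, 0, 0, 0, 0, -1],
  [5, 0, 0, 0, 0, 0, -1],
  [5, 0, 0, 0, 0, 0, -1],
  [5, 0, 0, 0, 0, 0, -1],
  [5, 0, 0, 0, 0, 0, -1],
  [5, 0, 0, 0, 0, 0, -1],
])

```text
time_s: 4.53
tcp_pos: [0.5597, 0.0473, 0.0804]
tool_rot: [0.356, -3.121, -0.0]
force: [-0.5, -0.4, 2.2]
finger_gap: 0.0004
gripper_force: 1.0
```

Run:
```python
from h import *
s=st();a=snapshot("wrist");b=snapshot("scene")
c=cv2.resize(b[200:360,320:500],None,fx=2,fy=2)
cv2.imwrite("pics/w2.png",np.hstack([cv2.resize(a,(427,320)),c])[:,:,::-1])
```

```text
4.53 tcp [559.7  47.3  80.4] R [[-0.974, -0.225, -0.001], [-0.225, 0.974, -0.0], [0.001, 0.0, -1.0]] F [-0.5 -0.4  2.2] gap 0.4 0.9674210892990232 q [-0.13  0.28  1.76 -0.    1.1  -1.93]
```

View pics/w2.png

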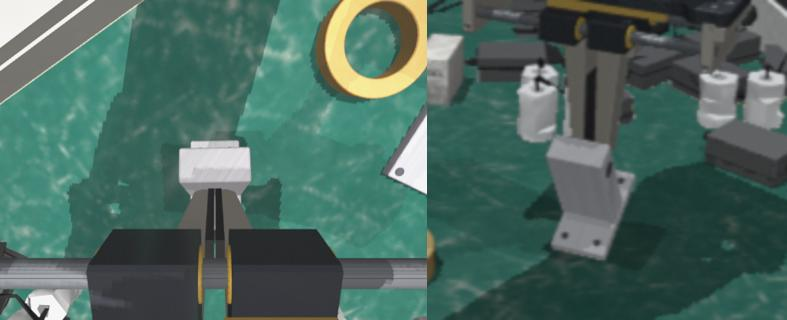

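The bracket is tilting about its near edge, by roughly 25–30°, without sliding. I keep pushing.

Emit:
drive_tool([
  [5, 0, 0, 0, 0, 0, -1],
  [5, 0, 0, 0, 0, 0, -1],
  [5, 0, 0, 0, 0, 0, -1],
  [5, 0, 0, 0, 0, 0, -1],
  [4, 0, 0, 0, 0, 0, -1],
  [4, 0, 0, 0, 0, 0, -1],
  [0, 0, 0, 0, 0, 0, -1],
  [0, 0, 0, 0, 0, 0, -1],
])

```text
time_s: 5.62
tcp_pos: [0.5327, 0.0411, 0.0804]
tool_rot: [0.355, -3.121, -0.0]
force: [-0.4, -0.3, 0.5]
finger_gap: 0.0004
gripper_force: 0.4
```

Run:
```python
from h import *
s=st();a=snapshot("wrist");b=snapshot("scene")
c=cv2.resize(b[200:360,320:500],None,fx=2,fy=2)
cv2.imwrite("pics/w3.png",np.hstack([cv2.resize(a,(427,320)),c])[:,:,::-1])
```

```text
5.62 tcp [532.7  41.1  80.4] R [[-0.974, -0.225, -0.001], [-0.225, 0.974, 0.0], [0.001, 0.0, -1.0]] F [-0.4 -0.3  0.5] gap 0.4 0.37735693345894106 q [-0.15  0.22  1.84 -0.    1.09 -1.95]
```

View pics/w3.png

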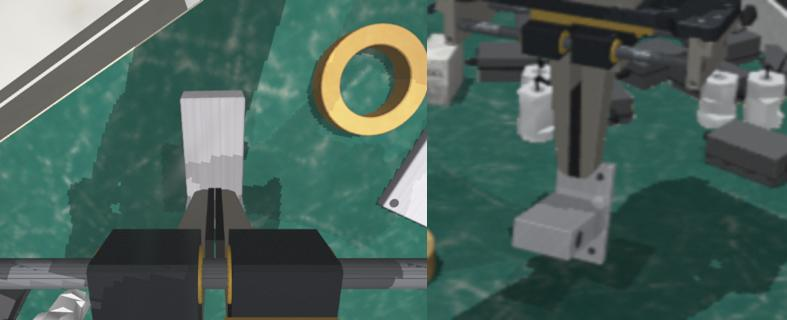

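The bracket seems to be on its side, stem towards the robot and base standing up. I lift clear and let it lie untouched.

Emit:
drive_tool([
  [-10, 0, 0, 0, 0, 0, -1],
  [-10, 0, -10, 0, 0, 0, -1],
  [0, 0, -40, 0, 0, 0, -1],
  [0, 0, -40, 0, 0, 0, 0.2],
  [0, 0, -30, 0, 0, 0, 0.6],
  [0, 0, 0, 0, 0, 0, 0.6],
  [0, 0, 0, 0, 0, 0, 0.6],
  [0, 0, 0, 0, 0, 0, 0.6],
  [0, 0, 0, 0, 0, 0, 0.6],
  [0, 0, 0, 0, 0, 0, 0.6],
])

```text
time_s: 6.98
tcp_pos: [0.5522, 0.0456, 0.2]
tool_rot: [0.355, -3.12, -0.0]
force: [-0.1, 0.9, -0.5]
finger_gap: 0.0685
gripper_force: 0.0
```

Run:
```python
from h import *
s=st();b=snapshot("scene");t=snapshot("top")
x=cv2.resize(t[245:345,345:445],None,fx=4,fy=4,interpolation=cv2.INTER_CUBIC)
c=cv2.resize(b[240:340,340:440],None,fx=4,fy=4,interpolation=cv2.INTER_CUBIC)
cv2.imwrite("pics/w4.png",np.hstack([x,c])[:,:,::-1])
# predict corners: pivot line & lying pose
a=np.radians(13);d=-np.array([np.cos(a),np.sin(a),0]);up=np.array([0,0,1.]);
z=np.cos(np.radians(20))*d-np.sin(np.radians(20))*up;yb=np.array([-np.sin(a),np.cos(a),0]);xb=np.cos(np.radians(20))*up+np.sin(np.radians(20))*d
piv=np.array([570.2,49.5,0])+36*d
o=piv+36*xb
o[2]+=8*np.sin(np.radians(20))
for n,f,x0,y0 in(("top",4,345,245),("scene",4,340,240)):
    p=camera_params(n);
    for l,X in(("end up",[(10,20,80),(10,-20,80)]),("base top sole",[(36,20,0),(36,-20,0)]),("base top in",[(36,20,8),(36,-20,8)])):
        P=np.array([o+q[0]*xb+q[1]*yb+q[2]*z for q in X])/1000
        q=(np.c_[P,[1,1]]@p["extrinsics"].T)[:,:3]@p["camera_matrix"].T;uv=q[:,:2]/q[:,2:]
        print(n,l,((uv+.5-[x0,y0])*f).round(0).tolist(),P.round(3).tolist())
```

```text
6.97 tcp [552.2  45.6 200. ] R [[-0.974, -0.225, -0.001], [-0.225, 0.974, 0.0], [0.001, 0.0, -1.0]] F [-0.1  0.9 -0.5] gap 68.5 0.0 q [-0.14  0.13  1.68  0.    1.33 -1.93]
top end up [[171.0, 307.0], [247.0, 291.0]] [[0.442, 0.04, 0.019], [0.451, 0.001, 0.019]]
top base top sole [[161.0, 180.0], [241.0, 163.0]] [[0.507, 0.055, 0.07], [0.516, 0.016, 0.07]]
top base top in [[163.0, 195.0], [243.0, 178.0]] [[0.499, 0.054, 0.068], [0.508, 0.015, 0.068]]
scene end up [[59.0, 421.0], [172.0, 453.0]] [[0.442, 0.04, 0.019], [0.451, 0.001, 0.019]]
scene base top sole [[144.0, 192.0], [255.0, 218.0]] [[0.507, 0.055, 0.07], [0.516, 0.016, 0.07]]
scene base top in [[135.0, 209.0], [246.0, 235.0]] [[0.499, 0.054, 0.068], [0.508, 0.015, 0.068]]
```

View pics/w4.png

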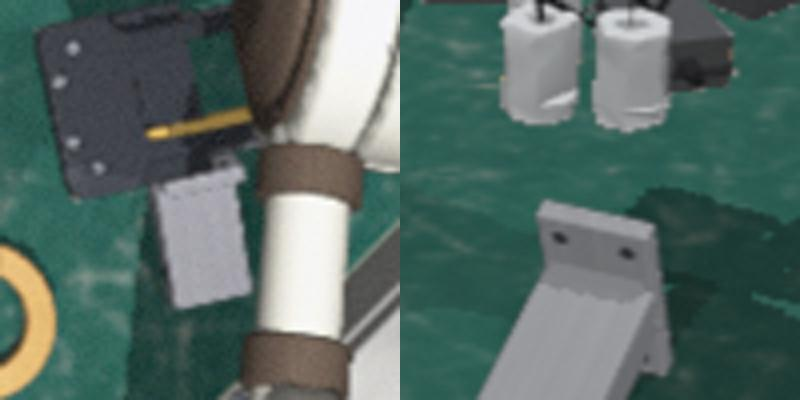

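The bracket rests on its side where predicted: in the crops, the end corners are at (174,307) and (251,294), and the base top edge runs from (142,200) to (256,220). All are within 2 mm. I move to hover over the stem, tilted 12°.

Emit:
drive_tool([
  [28, -1, 0, 0, 0, 0, 0.6],
  [28, -1, 20, 0, 0, 0, 0.6],
  [0, 0, 31, 0, 6, 0, 0.6],
  [-3, 0, 31, 0, 6, 0, 0.6],
  [0, 0, 0, 0, 0, 0, 0.6],
  [0, 0, 0, 0, 0, 0, 0.6],
])

```text
time_s: 7.82
tcp_pos: [0.4987, 0.031, 0.1196]
tool_rot: [0.333, -2.917, 0.035]
force: [0.4, -0.0, -0.1]
finger_gap: 0.0737
gripper_force: 0.0
```

Run:
```python
from h import *
s=st();T=R.from_rotvec(s["tool_rot"]).as_matrix()
print(T.T@(np.array([477.5,26.5,19.5])-s["tcp_pos"]*1000))
```

```text
7.83 tcp [498.7  31.  119.6] R [[-0.954, -0.225, -0.2], [-0.22, 0.974, -0.047], [0.205, -0.0, -0.979]] F [ 0.4 -0.  -0.1] gap 73.7 0.0 q [-0.13  0.24  1.74 -0.07  1.36 -1.91]
[  0.6338889    0.44628082 102.39671229]
```

Emit:
drive_tool([
  [0, 0, 25, 0, 0, 0, 0.6],
  [0, 0, 25, 0, 0, 0, 0.6],
  [0, 0, 20, 0, 0, 0, 0.6],
  [0, 0, 15, 0, 0, 0, 0.6],
  [0, 0, 10, 0, 0, 0, 0.6],
  [0, 0, 6, 0, 0, 0, 0.6],
  [0, 0, 0, 0, 0, 0, 0.6],
  [0, 0, 0, 0, 0, 0, 0.6],
])

```text
time_s: 8.82
tcp_pos: [0.4782, 0.0262, 0.0201]
tool_rot: [0.332, -2.915, 0.035]
force: [-0.4, 0.4, -0.1]
finger_gap: 0.0737
gripper_force: 0.0
```

Run:
```python
from h import *
s=st();a=snapshot("wrist");b=snapshot("scene")
c=cv2.resize(b[240:360,320:455],None,fx=2.667,fy=2.667)
cv2.imwrite("pics/w5.png",np.hstack([cv2.resize(a,(427,320)),cv2.resize(c,(360,320))])[:,:,::-1])
```

```text
8.82 tcp [478.2  26.2  20.1] R [[-0.953, -0.225, -0.202], [-0.22, 0.974, -0.047], [0.207, -0.0, -0.978]] F [-0.4  0.4 -0.1] gap 73.7 0.0 q [-0.15  0.35  1.83 -0.08  1.16 -1.9 ]
```

View pics/w5.png

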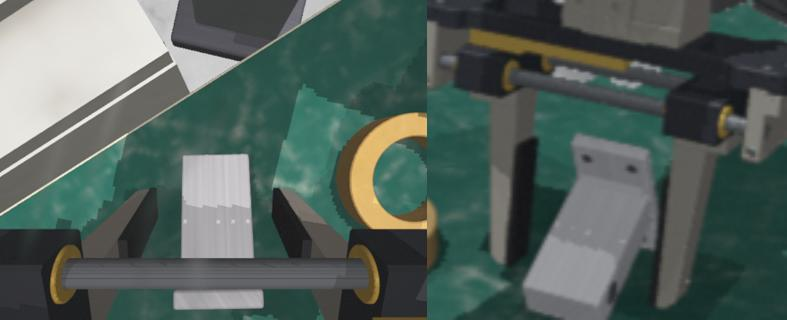

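The fingers straddle the stem evenly, with gaps of about 26 and 25 px. I close.

Emit:
drive_tool([
  [0, 0, 0, 0, 0, 0, -1],
  [0, 0, 0, 0, 0, 0, -1],
  [0, 0, 0, 0, 0, 0, -1],
  [0, 0, 0, 0, 0, 0, -1],
  [0, 0, 0, 0, 0, 0, -1],
  [0, 0, 0, 0, 0, 0, -1],
], newtons=35)

```text
time_s: 9.68
tcp_pos: [0.4776, 0.0264, 0.0197]
tool_rot: [0.332, -2.914, 0.035]
force: [-0.5, 0.6, 0.9]
finger_gap: 0.0398
gripper_force: 34.9
```

Emit:
drive_tool([
  [4, 0, -20, 0, 0, 0, -1],
  [6, 0, -30, 0, 0, 0, -1],
  [8, 0, -40, 0, 0, 0, -1],
  [10, 0, -50, 0, 0, 0, -1],
  [8, 0, -40, 0, 0, 0, -1],
  [0, 0, 0, 0, 0, 0, -1],
])

```text
time_s: 10.42
tcp_pos: [0.4819, 0.0264, 0.206]
tool_rot: [0.332, -2.921, 0.038]
force: [0.7, 0.2, -2.1]
finger_gap: 0.0399
gripper_force: 34.9
```

Run:
```python
from h import *
s=st();T=R.from_rotvec(s["tool_rot"]).as_matrix()
print(T.T@(np.array([450,200,220])-s["tcp_pos"]*1000))
# tray heights: triangulate candidate corners
def tri(a,b):
    M=[]
    for n,(u,v) in(("top",a),("scene",b)):
        p=camera_params(n);P=p["camera_matrix"]@p["extrinsics"][:3];M+= [u*P[2]-P[0],v*P[2]-P[1]]
    X=np.linalg.svd(np.array(M))[2][-1];return X[:3]/X[3]
print(tri((188,263),(213,298)),tri((182,246),(240,197)))
```

```text
10.43 tcp [481.9  26.4 206. ] R [[-0.954, -0.225, -0.196], [-0.22, 0.974, -0.048], [0.202, -0.003, -0.979]] F [ 0.7  0.2 -2.1] gap 39.9 34.85760748386383 q [-0.15  0.1   1.71 -0.08  1.52 -1.93]
[ -4.91441795 176.26885837 -15.81470535]
[ 0.55312438  0.48528976 -0.11962938] [0.5885538  0.43383756 0.09358802]
```

Bracket held at a 39.8 mm gap. I carry it over the plate area, yaw, and then pitch.

Emit:
drive_tool([
  [0, 45, 0, 0, 0, 0, -1],
  [0, 45, 0, 0, 0, 0, -1],
  [0, 45, 0, 0, 0, 0, -1],
  [0, 42, 0, 0, 0, 0, -1],
  [0, 0, 0, -1.7, 0, 8.2, -1],
  [0, 0, 0, -1.7, 0, 8.2, -1],
  [0, 0, 0, -1.7, 0, 8.2, -1],
  [0, 0, 0, 0, 0, 0, -1],
])

```text
time_s: 11.42
tcp_pos: [0.4387, 0.1987, 0.2008]
tool_rot: [-0.309, -2.913, -0.028]
force: [-0.7, 0.2, -3.1]
finger_gap: 0.0397
gripper_force: 34.9
```

Emit:
drive_tool([
  [0, 0, 0, 0, -8, 0, -1],
  [0, 0, 0, 0, -8, 0, -1],
  [0, 0, 0, 0, -8, 0, -1],
  [0, 0, 0, 0, -8, 0, -1],
  [0, 0, 0, 0, 0, 0, -1],
])

```text
time_s: 12.05
tcp_pos: [0.4369, 0.1996, 0.2005]
tool_rot: [0.288, 2.784, -0.058]
force: [-0.9, 0.2, -2.8]
finger_gap: 0.0395
gripper_force: 34.9
```

Run:
```python
from h import *
s=st();T=R.from_rotvec(s["tool_rot"]).as_matrix()
print(T.T@(np.array([494,227.7,200])-s["tcp_pos"]*1000))
```

```text
12.05 tcp [436.9 199.6 200.5] R [[-0.921, 0.206, 0.329], [0.192, 0.979, -0.074], [-0.338, -0.005, -0.941]] F [-0.9  0.2 -2.8] gap 39.5 34.85815644264221 q [ 0.28 -0.28  2.1  -0.19  1.02 -1.  ]
[-47.08573516  39.29969612  17.1992519 ]
```

```bash
cat > k.py <<'E'
import numpy as np
from scipy.optimize import least_squares
from scipy.spatial.transform import Rotation as R
D=[([.982,.159,1.598,0,1.386,-.21],(212.3,533.7,224.7)),([-.03,.19,1.56,0,1.39,-1.82],(579,103.1,225.3)),([-.1,.41,1.58,0,1.15,-1.89],(616.7,60.2,83.9)),([-.13,.28,1.76,0,1.1,-1.93],(559.7,47.3,80.4)),([-.15,.22,1.84,0,1.09,-1.95],(532.7,41.1,80.4)),([-.14,.13,1.68,0,1.33,-1.93],(552.2,45.6,200)),([-.13,.24,1.74,-.07,1.36,-1.91],(498.7,31,119.6)),([-.15,.35,1.83,-.08,1.16,-1.9],(478.2,26.2,20.1)),([-.15,.1,1.71,-.08,1.52,-1.93],(481.9,26.4,206)),([.28,-.28,2.1,-.19,1.02,-1.0],(436.9,199.6,200.5))]
def fk(q,p):
    A,B=R.from_euler('z',q[0]),R.from_euler('y',q[1]);C=R.from_euler('y',q[1]+q[2]);W=R.from_euler('zy',[0,0])
    F=A*C*R.from_euler('z',q[3]);G=F*R.from_euler('y',q[4])
    return A.apply([p[0],p[1],p[2]])+(A*B).apply([0,0,p[3]])+(A*C).apply([p[4],0,p[5]])+F.apply([0,p[8],0])+G.apply([p[7],0,p[6]]),G*R.from_euler('z',q[5])
x0=[0,120,150,400,0,350,200,0,0]
res=lambda p:np.r_[np.ravel([fk(q,p)[0]-t for q,t in D]),.05*(np.array(p)-x0)]
f=least_squares(res,x0);p=f.x
E
python3 - <<'E'
from k import *
print(p.round(0),np.abs(res(p)[:30]).max(),np.sqrt((res(p)[:30]**2).mean()))
T=np.array([[-.921,.206,.329],[.192,.979,-.074],[-.338,-.005,-.941]])
print(fk(D[-1][0],p)[1].as_matrix().round(3).tolist())
# IK path: pitch & descend, local
lo=[-2.91,-.94,.18,-1.29,.17,-3];hi=[2.91,2.29,2.7,4.43,2.64,3]
q=np.array(D[-1][0]);G0=None
h=np.radians(-12)
def tgt(e):
    z=np.array([np.cos(h)*np.cos(e),np.sin(h)*np.cos(e),-np.sin(e)]);y=np.array([-np.sin(h),np.cos(h),0]);return z,y
off=fk(q,p)[1].as_matrix().T@T  # constant
print(off.round(2))
def ik(q,pos,e):
    z,y=tgt(e);Rt=np.c_[np.cross(y,z),y,z]
    def g(x):
        P,O=fk(x,p);return np.r_[(P-pos)/100,(R.from_matrix(O.as_matrix()@off)*R.from_matrix(Rt).inv()).as_rotvec()]
    return least_squares(g,np.clip(q,np.array(lo)+1e-3,np.array(hi)-1e-3),bounds=(lo,hi))
for e0 in(32,40,45,50):
  for z in(200,120,40):
    for qs in ([.28,-.3,2.1,-.3,.8,-1],[.3,-.5,2.6,3.3,.6,1.5],[.3,-.3,2.5,-1.2,.5,0]):
      s=ik(np.array(qs),np.array([494,228,z]),np.radians(e0))
      if s.cost<1e-4:print(e0,z,s.x.round(2))
E
```

```text
[  5. 113. 286. 386.  44. 511. 305.  -1.   7.] 4.159039901313932 1.564438269204263
[[-0.214, -0.918, 0.334], [-0.977, 0.202, -0.072], [-0.002, -0.341, -0.94]]
[[ 0.01 -1.    0.  ]
 [ 1.    0.01  0.  ]
 [-0.    0.    1.  ]]
32 40 [0.56 0.29 2.27 4.35 0.68 0.94]
40 200 [ 0.49 -0.21  2.23 -1.    0.63 -0.17]
40 200 [ 0.49 -0.21  2.23 -1.    0.63 -0.17]
40 120 [ 0.5  -0.03  2.27 -1.29  0.54  0.19]
40 120 [ 0.5  -0.03  2.27 -1.29  0.54  0.19]
45 200 [ 0.46 -0.21  2.19 -0.8   0.66 -0.37]
45 200 [ 0.46 -0.21  2.19 -0.8   0.66 -0.37]
45 120 [ 0.46 -0.05  2.24 -1.05  0.53 -0.07]
45 120 [ 0.46 -0.05  2.24 -1.05  0.53 -0.07]
50 200 [ 0.43 -0.21  2.15 -0.63  0.7  -0.54]
50 200 [ 0.43 -0.21  2.15 -0.63  0.7  -0.54]
50 120 [ 0.43 -0.06  2.2  -0.82  0.55 -0.31]
50 120 [ 0.43 -0.06  2.2  -0.82  0.55 -0.31]
50 40 [ 0.43  0.14  2.21 -1.14  0.44  0.06]
50 40 [ 0.43  0.14  2.21 -1.14  0.44  0.06]
```

Run:
```python
from k import *
lo=np.array([-2.91,-.94,.18,-1.29,.17,-3]);hi=np.array([2.91,2.29,2.7,4.43,2.64,3])
off=R.from_euler('z',90,degrees=True)
def ik(q,pos,e,h):
    e,h=np.radians(e),np.radians(h)
    z=np.array([np.cos(h)*np.cos(e),np.sin(h)*np.cos(e),-np.sin(e)]);y=np.array([-np.sin(h),np.cos(h),0]);Rt=R.from_matrix(np.c_[np.cross(y,z),y,z])
    def g(x):
        P,O=fk(x,p);return np.r_[(P-pos)/100,(O*off*Rt.inv()).as_rotvec()]
    s=least_squares(g,np.clip(q,lo+1e-3,hi-1e-3),bounds=(lo,hi));return s.x,s.cost
for E in(50,55,60,65):
    print("E",E);q=np.array([-.15,.35,1.83,-.08,1.16,-1.9])
    for pos,e,h in([478,26,20],70+E,13),([480,26,200],70+E,13),([440,200,200],70+E,-12),([494,228,200],35+E,-12),([494,228,200],E,-12),([494,228,100],E,-12),([494,228,40],E,-12):
        q,c=ik(q,np.array(pos),e,h);print(e,q.round(2),"%.0e"%c)
```

```text
E 50
120 [-0.1   0.59  1.58 -0.16  1.48 -1.84] 2e-29
120 [-0.1   0.36  1.49 -0.16  1.79 -1.89] 2e-30
120 [ 0.08  0.31  1.55  0.15  1.78 -1.29] 5e-26
85 [ 0.23  0.05  1.77 -0.04  1.25 -1.12] 7e-25
50 [ 0.43 -0.2   2.15 -0.63  0.71 -0.55] 3e-20
50 [ 0.43 -0.01  2.21 -0.87  0.52 -0.25] 1e-29
50 [ 0.43  0.14  2.21 -1.12  0.44  0.03] 1e-23
E 55
125 [-0.08  0.66  1.5  -0.18  1.57 -1.83] 7e-26
125 [-0.08  0.43  1.43 -0.18  1.87 -1.88] 3e-29
125 [ 0.07  0.37  1.5   0.17  1.85 -1.29] 5e-25
90 [ 0.21  0.1   1.71 -0.    1.33 -1.15] 1e-26
55 [ 0.4  -0.19  2.1  -0.49  0.77 -0.69] 3e-26
55 [ 0.4  -0.01  2.17 -0.66  0.56 -0.48] 2e-19
55 [ 0.4   0.13  2.18 -0.84  0.45 -0.26] 7e-30
E 60
130 [-0.08  0.72  1.43 -0.19  1.66 -1.82] 2e-22
130 [-0.07  0.49  1.37 -0.21  1.94 -1.88] 1e-27
130 [ 0.06  0.44  1.45  0.18  1.92 -1.3 ] 1e-23
95 [ 0.19  0.16  1.65  0.03  1.41 -1.18] 2e-28
60 [ 0.36 -0.16  2.05 -0.37  0.84 -0.81] 1e-29
60 [ 0.36 -0.    2.13 -0.48  0.62 -0.66] 7e-25
60 [ 0.37  0.12  2.14 -0.6   0.5  -0.52] 9e-31
E 65
135 [-0.07  0.79  1.36 -0.21  1.75 -1.82] 2e-19
135 [-0.07  0.56  1.32 -0.23  2.02 -1.88] 2e-24
135 [ 0.05  0.5   1.41  0.2   1.99 -1.3 ] 1e-22
100 [ 0.17  0.22  1.59  0.06  1.5  -1.2 ] 1e-29
65 [ 0.33 -0.13  2.   -0.28  0.92 -0.9 ] 1e-22
65 [ 0.33  0.02  2.08 -0.35  0.7  -0.8 ] 5e-30
65 [ 0.33  0.14  2.1  -0.42  0.57 -0.71] 1e-22
```

Fitting the arm's kinematics shows joint 4 would hit its limit with this grasp. I will lay the bracket back on its side at the free spot and regrip it with a steeper tool tilt.

Emit:
drive_tool([
  [0, 0, 0, 0, 8, 0, -1],
  [0, 0, 0, 0, 8, 0, -1],
  [0, 0, 0, 0, 8, 0, -1],
  [0, 0, 0, 0, 8, 0, -1],
  [0, 0, 0, 1.7, 0, -8.2, -1],
  [0, 0, 0, 1.7, 0, -8.2, -1],
  [0, 0, 0, 1.7, 0, -8.2, -1],
  [0, 0, 0, 0, 0, 0, -1],
])

```text
time_s: 13.05
tcp_pos: [0.4407, 0.1994, 0.2029]
tool_rot: [0.332, -2.913, 0.033]
force: [0.2, 0.8, -2.2]
finger_gap: 0.04
gripper_force: 34.9
```

Emit:
drive_tool([
  [0, -45, 0, 0, 0, 0, -1],
  [0, -45, 0, 0, 0, 0, -1],
  [0, -45, 0, 0, 0, 0, -1],
  [0, -40, 0, 0, 0, 0, -1],
  [0, 0, 0, 0, 0, 0, -1],
  [0, 0, 0, 0, 0, 0, -1],
])

```text
time_s: 13.8
tcp_pos: [0.4794, 0.0289, 0.203]
tool_rot: [0.33, -2.914, 0.033]
force: [-0.2, -1.0, -2.8]
finger_gap: 0.0398
gripper_force: 34.9
```

Run:
```python
from h import *
s=st();T=R.from_rotvec(s["tool_rot"]).as_matrix()
print(T.T@(np.array([478,26.4,20])-s["tcp_pos"]*1000))
print(np.degrees((R.from_matrix(T).inv()*R.from_rotvec([.332,-2.914,.035])).as_rotvec()))
```

```text
13.8 tcp [479.4  28.9 203. ] R [[-0.953, -0.223, -0.203], [-0.219, 0.975, -0.045], [0.208, 0.001, -0.978]] F [-0.2 -1.  -2.8] gap 39.8 34.85777735710144 q [-0.14  0.1   1.72 -0.07  1.52 -1.93]
[-36.24863724  -2.33991908 179.39401047]
[ 0.09820791 -0.00253002 -0.08673079]
```

Emit:
drive_tool([
  [-8, -2, 40, 0, 0, 0, -1],
  [-8, 0, 40, 0, 0, 0, -1],
  [-8, 0, 40, 0, 0, 0, -1],
  [-6, 0, 29, 0, 0, 0, -1],
  [-3, 0, 15, 0, 0, 0, -1],
  [-2, 0, 9, 0, 0, 0, -1],
  [-1, 0, 5, 0, 0, 0, -1],
  [0, 0, 0, 0, 0, 0, -1],
  [0, 0, 0, 0, 0, 0, -1],
])

```text
time_s: 14.92
tcp_pos: [0.4787, 0.0263, 0.0224]
tool_rot: [0.332, -2.916, 0.035]
force: [0.1, -0.1, -2.9]
finger_gap: 0.0401
gripper_force: 34.9
```

Run:
```python
from h import *
s=st()
```

```text
14.93 tcp [478.7  26.3  22.4] R [[-0.953, -0.225, -0.201], [-0.22, 0.974, -0.047], [0.207, -0.001, -0.978]] F [ 0.1 -0.1 -2.9] gap 40.1 34.85770404338837 q [-0.15  0.34  1.83 -0.08  1.16 -1.9 ]
```

Emit:
drive_tool([
  [0, 0, 1.5, 0, 0, 0, -1],
  [0, 0, 1, 0, 0, 0, -1],
  [0, 0, 0, 0, 0, 0, -1],
  [0, 0, 0, 0, 0, 0, 0.6],
  [0, 0, 0, 0, 0, 0, 0.6],
  [0, 0, 0, 0, 0, 0, 0.6],
  [0, 0, -20, 0, 0, 0, 0.6],
  [0, 0, -40, 0, 0, 0, 0.6],
  [0, 0, -40, 0, 0, 0, 0.6],
  [0, 0, 0, 0, 0, 0, 0.6],
])

```text
time_s: 16.18
tcp_pos: [0.5007, 0.0307, 0.1202]
tool_rot: [0.333, -2.922, 0.038]
force: [-0.9, -0.6, -0.4]
finger_gap: 0.0738
gripper_force: 0.0
```

Emit:
drive_tool([
  [0, 0, 0, 0, 7, 0, 0.6],
  [0, 0, 0, 0, 7, 0, 0.6],
  [0, 0, 0, 0, 7, 0, 0.6],
  [0, 0, 0, 0, 7, 0, 0.6],
  [0, 0, 0, 0, 0, 0, 0.6],
  [0, 0, 0, 0, 0, 0, 0.6],
])

```text
time_s: 16.92
tcp_pos: [0.4973, 0.0309, 0.1165]
tool_rot: [0.277, -2.431, 0.1]
force: [0.2, -0.1, 0.8]
finger_gap: 0.0736
gripper_force: 0.0
```

Run:
```python
from h import *
s=st();T=R.from_rotvec(s["tool_rot"]).as_matrix()
print(T.T@(np.array([478,26.3,20])-s["tcp_pos"]*1000))
b=snapshot("scene");t=snapshot("top");w=snapshot("wrist")
c=cv2.resize(b[230:350,335:455],(320,320))
cv2.imwrite("pics/w6.png",np.hstack([cv2.resize(w,(427,320)),c])[:,:,::-1])
```

```text
16.93 tcp [497.3  30.9 116.5] R [[-0.747, -0.225, -0.626], [-0.173, 0.974, -0.144], [0.642, 0.0, -0.766]] F [ 0.2 -0.1  0.8] gap 73.6 0.0 q [-0.06  0.64  1.35 -0.19  1.83 -1.85]
[-46.79589233  -0.17368836  86.7335538 ]
```

View pics/w6.png

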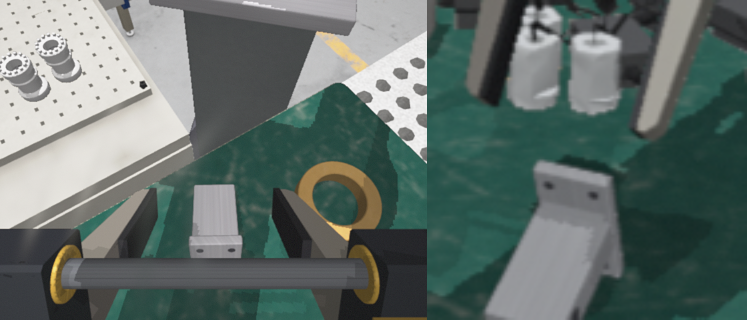

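The bracket lies settled and centred between the open fingers in the wrist view. I approach along the tilted axis.

Emit:
drive_tool([
  [-24, 0, 0, 0, 0, 0, 0.6],
  [-23, 0, 0, 0, 0, 0, 0.6],
  [0, 0, 20, 0, 0, 0, 0.6],
  [0, 0, 22, 0, 0, 0, 0.6],
  [0, 0, 20, 0, 0, 0, 0.6],
  [0, 0, 14, 0, 0, 0, 0.6],
  [0, 0, 8, 0, 0, 0, 0.6],
  [0, 0, 0, 0, 0, 0, 0.6],
  [0, 0, 0, 0, 0, 0, 0.6],
])

```text
time_s: 18.2
tcp_pos: [0.481, 0.0269, 0.023]
tool_rot: [0.277, -2.432, 0.101]
force: [0.7, -0.8, 1.0]
finger_gap: 0.0736
gripper_force: 0.0
```

Run:
```python
from h import *
s=st();T=R.from_rotvec(s["tool_rot"]).as_matrix()
print(T.T@(np.array([478,26.3,20])-s["tcp_pos"]*1000))
```

```text
18.2 tcp [481.   26.9  23. ] R [[-0.747, -0.225, -0.625], [-0.172, 0.974, -0.145], [0.642, -0.0, -0.767]] F [ 0.7 -0.8  1. ] gap 73.6 0.0 q [-0.07  0.74  1.41 -0.19  1.67 -1.82]
[0.44468174 0.13095864 4.27160324]
```

Emit:
drive_tool([
  [0, 0, 3, 0, 0, 0, 0.6],
  [0, 0, 0, 0, 0, 0, -1],
  [0, 0, 0, 0, 0, 0, -1],
  [0, 0, 0, 0, 0, 0, -1],
  [0, 0, 0, 0, 0, 0, -1],
  [0, 0, 0, 0, 0, 0, -1],
  [0, 0, 0, 0, 0, 0, -1],
], newtons=40)

```text
time_s: 19.08
tcp_pos: [0.4784, 0.0265, 0.0202]
tool_rot: [0.277, -2.43, 0.101]
force: [0.3, 0.5, -0.7]
finger_gap: 0.0395
gripper_force: 39.9
```

Emit:
drive_tool([
  [10, 0, -12, 0, 0, 0, -1],
  [20, 0, -24, 0, 0, 0, -1],
  [22, 0, -27, 0, 0, 0, -1],
  [22, 0, -27, 0, 0, 0, -1],
  [22, 0, -27, 0, 0, 0, -1],
  [20, 0, -24, 0, 0, 0, -1],
  [0, 0, 0, 0, 0, 0, -1],
  [0, 0, 0, 0, 0, 0, -1],
])

```text
time_s: 20.08
tcp_pos: [0.4796, 0.0269, 0.2017]
tool_rot: [0.277, -2.429, 0.1]
force: [0.0, 0.6, -2.5]
finger_gap: 0.0398
gripper_force: 39.9
```

Run:
```python
from h import *
s=st();T=R.from_rotvec(s["tool_rot"]).as_matrix()
print(T.T@(np.array([450,210,200])-s["tcp_pos"]*1000))
```

```text
20.07 tcp [479.6  26.9 201.7] R [[-0.746, -0.225, -0.627], [-0.173, 0.974, -0.144], [0.644, 0.001, -0.765]] F [ 0.   0.6 -2.5] gap 39.8 39.9017134308815 q [-0.07  0.5   1.37 -0.2   1.95 -1.88]
[-10.60216302 185.02064078  -6.59590958]
```

Emit:
drive_tool([
  [0, 37, 0, 0, 0, 0, -1],
  [0, 37, 0, 0, 0, 0, -1],
  [0, 37, 0, 0, 0, 0, -1],
  [0, 37, 0, 0, 0, 0, -1],
  [0, 37, 0, 0, 0, 0, -1],
  [0, 0, 0, -4, 0, 4.8, -1],
  [0, 0, 0, -4, 0, 4.8, -1],
  [0, 0, 0, -4, 0, 4.8, -1],
  [0, 0, 0, -4, 0, 4.8, -1],
  [0, 0, 0, 0, 0, 0, -1],
])

```text
time_s: 21.32
tcp_pos: [0.4377, 0.2062, 0.2012]
tool_rot: [-0.257, -2.429, -0.09]
force: [0.3, 1.0, -2.4]
finger_gap: 0.0397
gripper_force: 39.9
```

Emit:
drive_tool([
  [0, 0, 0, 0, -8, 0, -1],
  [0, 0, 0, 0, -8, 0, -1],
  [0, 0, 0, 0, -8, 0, -1],
  [0, 0, 0, 0, -8, 0, -1],
  [0, 0, 0, 0, -8, 0, -1],
  [0, 0, 0, 0, -8, 0, -1],
  [0, 0, 0, 0, -8, 0, -1],
  [0, 0, 0, 0, -8, 0, -1],
  [0, 0, 0, 0, -6, 0, -1],
  [0, 0, 0, 0, 0, 0, -1],
])

```text
time_s: 22.58
tcp_pos: [0.4357, 0.2075, 0.2002]
tool_rot: [0.267, 2.611, -0.078]
force: [-0.3, -0.7, -2.5]
finger_gap: 0.0397
gripper_force: 39.9
```

```bash
cat > g.py <<'E'
from h import *
import sys
z=float(sys.argv[1]);s=st();T=R.from_rotvec(s["tool_rot"]).as_matrix()
c=T.T@np.array([0,0,1.]);print("pos",(T.T@(np.array([494,227.7,z])-s["tcp_pos"]*1000)).round(1),"dip",np.degrees(np.arcsin(-T[2,2])),"ytilt",np.degrees(np.arcsin(T[2,1])),"head",np.degrees(np.arctan2(-T[0,1],T[1,1])))
# desired: dip 60, heading -12
e,h=np.radians(60),np.radians(-12);zz=np.array([np.cos(h)*np.cos(e),np.sin(h)*np.cos(e),-np.sin(e)]);y=np.array([-np.sin(h),np.cos(h),0])
print("turn",np.degrees(R.from_matrix(T.T@np.c_[np.cross(y,zz),y,zz]).as_rotvec()).round(2))
E
python3 g.py 150
```

```text
22.57 tcp [435.7 207.5 200.2] R [[-0.851, 0.204, 0.485], [0.175, 0.979, -0.106], [-0.496, -0.005, -0.868]] F [-0.3 -0.7 -2.5] gap 39.7 39.901945665478706 q [ 0.37 -0.35  2.2  -0.37  0.88 -0.82]
pos [-21.2  32.   69.7] dip 60.264095191890966 ytilt -0.3031299980818836 head -11.775747382913828
turn [-0.15 -0.26  0.35]
```

Emit:
drive_tool([
  [-7, 11, 23, 0, 0, 0.3, -1],
  [-7, 11, 23, 0, -0.3, 0, -1],
  [-7, 10, 23.7, 0, 0, 0, -1],
  [10, 0, 18, 0, 0, 0, -1],
  [12, 0, 21, 0, 0, 0, -1],
  [12, 0, 21, 0, 0, 0, -1],
  [10, 0, 18, 0, 0, 0, -1],
  [0, 0, 0, 0, 0, 0, -1],
  [0, 0, 0, 0, 0, 0, -1],
])

```text
time_s: 23.7
tcp_pos: [0.4995, 0.2271, 0.0642]
tool_rot: [0.28, 2.599, -0.074]
force: [0.5, 0.1, -2.0]
finger_gap: 0.0401
gripper_force: 39.9
```

```bash
python3 g.py 40
python3 - <<'E'
from h import *
b=snapshot("scene");t=snapshot("top")
c=cv2.resize(b[210:330,230:330],None,fx=4,fy=4,interpolation=cv2.INTER_CUBIC)
x=cv2.resize(t[230:350,250:350],None,fx=4,fy=4,interpolation=cv2.INTER_CUBIC)
cv2.imwrite("pics/w7.png",np.hstack([x,c])[:,:,::-1])
s=read_state();o=s["tcp_pos"]*1000;h=np.radians(-12);X=np.array([np.cos(h),np.sin(h),0]);Y=np.array([-X[1],X[0],0]);Z=np.array([0,0,1])
for n,f,x0,y0 in(("top",4,250,230),("scene",4,230,210)):
    p=camera_params(n)
    def pr(l,P):
        P=np.array(P)/1000;q=(np.c_[P,np.ones(len(P))]@p["extrinsics"].T)[:,:3]@p["camera_matrix"].T;uv=q[:,:2]/q[:,2:];print(n,l,((uv+.5-[x0,y0])*f).round(0).tolist())
    k=[(1,1),(1,-1),(-1,-1),(-1,1)]
    pr("sole",[o+a*36*X+c*20*Y+50*Z for a,c in k]);pr("end",[o+a*10*X+c*20*Y-30*Z for a,c in k])
    pr("plate",[np.array([494,227.7,10])+a*42*X+c*32*Y for a,c in k])
E
```

```text
23.7 tcp [499.5 227.1  64.2] R [[-0.843, 0.212, 0.494], [0.184, 0.977, -0.106], [-0.505, 0.001, -0.863]] F [ 0.5  0.1 -2. ] gap 40.1 39.901790767908096 q [ 0.36  0.08  2.14 -0.56  0.54 -0.56]
pos [17.  -0.6 18.1] dip 59.66198145406361 ytilt 0.06331452488302665 head -12.262133176089868
turn [-0.08  0.34 -0.26]
top sole [[158.0, 161.0], [243.0, 182.0], [206.0, 336.0], [120.0, 316.0]]
top end [[151.0, 216.0], [229.0, 235.0], [219.0, 274.0], [141.0, 256.0]]
top plate [[144.0, 161.0], [265.0, 190.0], [227.0, 350.0], [105.0, 321.0]]
scene sole [[255.0, 36.0], [314.0, 67.0], [150.0, 116.0], [93.0, 82.0]]
scene end [[209.0, 241.0], [265.0, 277.0], [221.0, 293.0], [165.0, 255.0]]
scene plate [[251.0, 267.0], [343.0, 326.0], [158.0, 395.0], [71.0, 329.0]]
```

View pics/w7.png

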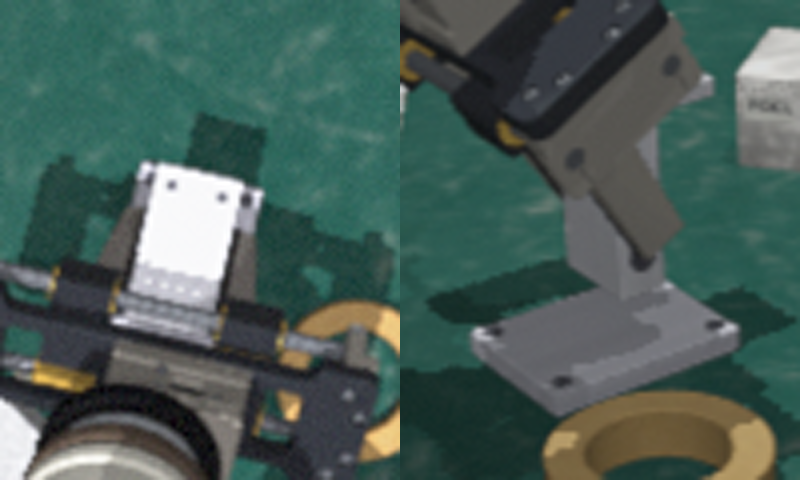

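The top crop shows the bracket sole-up and parallel to the plate, with sole corners at about (152,165) and (239,187) and plate corners at (141,163) and (262,190). In the scene crop the stem end hangs above the plate at about (218,299). The bracket sits about 1.5 mm back from the TCP, so I correct for that and lower.

Emit:
drive_tool([
  [5, -0.6, 6, 0, 0.3, -0.3, -1],
  [5, 0, 6, 0, 0, 0, -1],
  [3.5, 0, 4, 0, 0, 0, -1],
  [0, 0, 0, 0, 0, 0, -1],
  [0, 0, 0, 0, 0, 0, -1],
])

```text
time_s: 24.42
tcp_pos: [0.4947, 0.2272, 0.0425]
tool_rot: [0.273, 2.606, -0.075]
force: [0.0, 0.7, -3.1]
finger_gap: 0.04
gripper_force: 40.0
```

```bash
python3 g.py 40
```

```text
24.43 tcp [494.7 227.2  42.5] R [[-0.847, 0.208, 0.489], [0.179, 0.978, -0.105], [-0.5, -0.002, -0.866]] F [ 0.   0.7 -3.1] gap 40.0 39.954852908849716 q [ 0.37  0.12  2.15 -0.6   0.5  -0.52]
pos [1.9 0.4 1.8] dip 60.00574015758676 ytilt -0.09027196816607082 head -11.993308731169215
turn [-0.07 -0.01  0.05]
```

Emit:
drive_tool([
  [-0.2, 0.3, 1.3, 0, 0, 0, -1],
  [0.3, 0, 0.5, 0, 0, 0, -1],
  [0, 0, 0, 0, 0, 0, -1],
])

```text
time_s: 24.8
tcp_pos: [0.4965, 0.2275, 0.0422]
tool_rot: [0.273, 2.604, -0.075]
force: [-4.6, -1.7, 5.7]
finger_gap: 0.0395
gripper_force: 40.0
```

Emit:
drive_tool([
  [0.25, 0, 0.45, 0, 0, 0, -1],
  [0, 0, 0, 0, 0, 0, -1],
])

```text
time_s: 25.05
tcp_pos: [0.4968, 0.2276, 0.0423]
tool_rot: [0.273, 2.603, -0.075]
force: [-5.8, -2.8, 9.7]
finger_gap: 0.0399
gripper_force: 40.0
```

Emit:
drive_tool([
  [0.25, 0, 0.45, 0, 0, 0, -1],
  [0, 0, 0, 0, 0, 0, -1],
])

```text
time_s: 25.3
tcp_pos: [0.4972, 0.2277, 0.0422]
tool_rot: [0.273, 2.602, -0.075]
force: [-8.2, -2.4, 12.3]
finger_gap: 0.0395
gripper_force: 40.0
```

Emit:
drive_tool([
  [-0.25, 0, -0.45, 0, 0, 0, -1],
  [0.2, 0, -0.7, 0, 0, 0, -1],
  [0, 0, 0, 0, 0, 0, -1],
])

```text
time_s: 25.68
tcp_pos: [0.4964, 0.2279, 0.0422]
tool_rot: [0.273, 2.603, -0.074]
force: [1.8, -0.5, 4.7]
finger_gap: 0.0397
gripper_force: 40.0
```

```bash
python3 g.py 42
```

```text
25.68 tcp [496.4 227.9  42.2] R [[-0.846, 0.207, 0.491], [0.179, 0.978, -0.104], [-0.502, -0.0, -0.865]] F [ 1.8 -0.5  4.7] gap 39.7 39.951266795396805 q [ 0.37  0.12  2.15 -0.61  0.5  -0.51]
pos [ 2.1 -0.7 -0.9] dip 59.85778148028589 ytilt -0.0015132563057074627 head -11.969897249405545
turn [0.01 0.14 0.03]
```

Emit:
drive_tool([
  [0, 0, 0, 0, 0, 0, 0.3],
  [0, 0, 0, 0, 0, 0, 0.3],
  [0, 0, 0, 0, 0, 0, 0.3],
  [0, 0, 0, 0, 0, 0, 0.3],
  [0, 0, -10, 0, 0, 0, 0.3],
  [0, 0, -25, 0, 0, 0, 0.3],
  [0, 0, -40, 0, 0, 0, 0.3],
  [0, 0, -40, 0, 0, 0, 0.3],
  [0, 0, -40, 0, 0, 0, 0.3],
  [0, 0, 0, 0, 0, 0, 0.3],
])

```text
time_s: 26.92
tcp_pos: [0.4202, 0.2453, 0.1792]
tool_rot: [0.272, 2.6, -0.069]
force: [0.7, -0.6, 0.6]
finger_gap: 0.0595
gripper_force: 0.0
```

Run:
```python
from h import *
st();t=snapshot("top");b=snapshot("scene")
cv2.imwrite("pics/t8.png",t[:,:,::-1]);cv2.imwrite("pics/s8.png",b[:,:,::-1])
# bright sole in top: threshold
g=t.astype(int);m=((g.min(2)>150)&(g.max(2)-g.min(2)<30)).astype(np.uint8)[245:345,265:340]
cs,_=cv2.findContours(m,cv2.RETR_EXTERNAL,cv2.CHAIN_APPROX_NONE)
for c in cs:
    if cv2.contourArea(c)>200:
        r=cv2.boxPoints(cv2.minAreaRect(c))+[265,245];print(cv2.contourArea(c),r.round(1).tolist(),ray("top",r,.09).round(4)[:,:2].tolist())
# change of bystanders between first and last top image
a=cv2.imread("pics/top0.png").astype(int)[:,:,::-1]
for n,x0,y0,x1,y1 in(("tape",315,300,365,350),("coupling",198,205,228,232),("gauge",244,176,278,220),("adp",380,165,425,198),("adp2",310,158,350,192)):
    print(n,(np.abs(a-t).max(2)[y0:y1,x0:x1]>40).sum())
```

```text
26.93 tcp [420.2 245.3 179.2] R [[-0.844, 0.206, 0.495], [0.179, 0.979, -0.101], [-0.505, 0.003, -0.863]] F [ 0.7 -0.6  0.6] gap 59.5 0.0 q [ 0.49 -0.28  2.2  -0.44  0.85 -0.64]
1106.0 [[275.4, 310.0], [284.9, 270.0], [315.4, 277.3], [305.9, 317.2]] [[0.4643, 0.2634], [0.5391, 0.2478], [0.5269, 0.1901], [0.4521, 0.2062]]
tape 608
coupling 0
gauge 0
adp 0
adp2 0
```

Emit:
drive_tool([
  [-25, 0, -43, 0, 0, 0, 0.3],
  [-25, 0, -43, 0, 0, 0, 0.3],
  [0, 50, 0, 0, 0, 0, 0.3],
  [0, 50, 0, 0, 0, 0, 0.3],
  [0, 50, 0, 0, 0, 0, 0.3],
  [0, 0, 0, 0, 0, 0, 0.3],
  [0, 0, 0, 0, 0, 0, 0.3],
])

```text
time_s: 27.9
tcp_pos: [0.4507, 0.3895, 0.2727]
tool_rot: [0.273, 2.608, -0.079]
force: [-0.1, -0.3, -0.5]
finger_gap: 0.06
gripper_force: 0.0
```

Run:
```python
from h import *
st();t=snapshot("top")
cv2.imwrite("pics/t9.png",t[:,:,::-1])
a=cv2.imread("pics/top0.png")[:,:,::-1]
for im in(a,t):
    h=cv2.cvtColor(im,cv2.COLOR_RGB2HSV)[290:360,310:370];m=(h[...,0]>12)&(h[...,0]<28)&(h[...,1]>100)&(h[...,2]>120);ys,xs=np.nonzero(m);print("tape",len(xs),xs.mean()+310,ys.mean()+290,xs.min(),xs.max(),ys.min(),ys.max())
# ascii gray of plate area
g=cv2.cvtColor(t,cv2.COLOR_RGB2GRAY)[262:324:1,270:326]
for i,r in enumerate(g): print(262+i," ".join("%02d"%(v//10) for v in r))
```

```text
27.9 tcp [450.7 389.5 272.7] R [[-0.848, 0.208, 0.487], [0.178, 0.978, -0.108], [-0.499, -0.004, -0.867]] F [-0.1 -0.3 -0.5] gap 60.0 0.0 q [ 0.72  0.01  1.75 -0.47  1.11 -0.49]
tape 741 338.5263157894737 324.7557354925776 9 48 15 54
tape 746 338.67426273458443 324.7184986595174 9 48 15 54
262 09 09 09 09 08 08 08 08 09 08 09 09 09 08 09 09 08 09 08 08 08 09 08 08 09 09 09 09 08 08 08 09 09 08 09 09 09 09 08 08 09 08 08 08 08 08 08 08 08 08 08 09 08 09 08 08
263 09 08 08 09 08 08 08 08 08 09 09 09 09 08 09 08 08 08 08 09 09 09 09 09 09 09 08 07 06 05 06 07 08 09 09 09 08 08 08 08 08 08 08 08 07 08 08 08 08 08 09 08 08 08 08 08
264 09 09 08 09 09 09 09 09 09 09 08 09 09 09 08 09 08 08 08 08 08 10 10 10 09 09 08 05 05 05 05 06 06 06 07 08 08 08 07 08 08 08 08 08 07 08 08 08 08 08 08 08 08 08 08 08
265 09 09 09 08 09 09 09 10 09 09 08 09 09 09 08 08 08 08 08 08 09 09 09 09 09 09 08 06 05 05 05 05 06 06 06 05 05 05 05 06 07 08 07 08 08 08 08 08 08 08 08 08 08 08 08 07
266 09 08 09 09 09 09 10 10 09 09 09 09 09 09 09 08 08 08 08 08 08 08 08 09 09 09 08 06 06 05 05 06 06 06 05 06 05 05 05 
[... 9154 characters left out ...]
 21 20 21 21
320 05 05 05 05 05 05 05 06 07 08 09 09 09 08 08 09 09 09 09 09 09 10 09 09 08 09 09 08 08 08 09 09 08 08 08 08 08 08 09 09 09 09 09 09 09 09 09 09 07 10 16 20 21 20 21 21
321 05 05 05 05 06 06 06 06 06 07 08 09 09 09 09 09 09 09 09 09 09 09 09 09 08 09 09 09 08 08 09 09 08 08 08 08 09 09 08 09 09 10 09 09 09 09 08 08 07 12 18 20 20 20 21 21
322 05 05 05 05 05 05 06 06 05 05 07 09 09 09 10 09 09 10 09 09 09 09 09 09 09 09 09 09 09 08 09 09 08 08 08 08 08 09 09 09 09 09 09 09 09 09 08 08 08 13 19 20 20 20 21 20
323 05 05 05 05 05 05 06 06 05 05 06 07 09 09 09 09 09 09 09 09 09 09 09 09 09 08 09 09 09 09 09 09 09 09 08 09 08 09 09 09 09 09 10 09 09 08 08 07 08 14 20 20 20 20 20 19
```

Run:
```python
from h import *
for n,c,z in(("sole",[(292.5,277.5),(304.8,280.4),(298.2,309),(285.8,306)],.09),("plate",[(287.3,274.2),(310.9,279.6),(303.3,313.2),(279.4,307.3)],.01)):
    P=ray("top",c,z)[:,:2]*1000;d=P[0]+P[1]-P[2]-P[3];print(n,P.mean(0).round(1),np.degrees(np.arctan2(d[1],d[0])).round(1),np.hypot(*(P[0]-P[3])).round(1),np.hypot(*(P[0]-P[1])).round(1))
```

```text
sole [496.2 227. ] -11.7 54.5 23.8
plate [493.6 228.7] -11.6 69.3 49.8
```

```bash
python3 -c "
from station import *
print(hand_in())"
```

```text
the job is handed in; nothing more can be done
None
```

The bracket was pushed over onto its side, left there untouched, then gripped afresh and stood sole-up on the marking plate. By the top camera it is about 3 mm off centre and parallel within 0.1°. The first grip could not reach the final pose, so I laid the bracket back on its side and gripped it again. The tape, coupling and gauge block have not moved; neither have the two boxes that could be the adapter (I didn't settle which it is). The job was handed in at about 28 s of the 48 s limit.

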